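# Back off the sole press and draw out the heel block

### The job

The glue in the heel block has set: open the small screw press. Rolling a fingertip round the knurled rim of its hand wheel, back the wheel off two full turns from tight (anticlockwise seen from above) and leave it at two turns, ready for the next block; then hook a fingertip behind the batten on the press board and draw the board out along its guide strips until the heel block is wholly clear of the pressure plate. Nothing is gripped or lifted: the heel block stays lying on its board, the board stays flat on the bed of the press, and the jar, the hammer and the boot are left alone.

Things in the scene. Friction and masses are not known exactly. Their poses are not given: they have to be found in the camera images.
- press: small grey bench screw press, bolted down. Origin on the bench under the spindle axis, z up; the press board comes out towards the press's own -x. Base x -210 to +110 mm, 200 mm wide (y), its top (the bed) 22 mm above the bench; on it two low guide strips along x, inner faces at y = +-60 mm, 10 mm tall. Round columns 22 mm thick at x = 0, y = +-84 mm
- crosshead (a point): middle of the top of the fixed crosshead on the columns: 44 mm (press x) by 206 mm (press y), from 130 to 168 mm above the bench; column nuts on it reach 176 mm. The vertical screw passes through it, the hand wheel above, the pressure plate below
- plate (a point): centre of the underside of the steel, rubber-faced pressure plate, on the spindle axis; 100 mm (press x) by 130 mm (press y), 24 mm thick; 66 mm above the bench while tight. It is cushioned by 4 mm, so it leaves the work after about 0.7 turn of the wheel
- wheel_centre (a point): centre of the hand wheel's top face, 212 mm above the bench while tight. Solid flat steel disc, 108 mm across over its coarse straight knurl (48 ridges, 2 mm proud), rim 22 mm tall (190 to 212 mm above the bench while tight), nothing above it or around its rim. A black line on its top near the rim lies along this point's own x axis and shows its turning
- wheel (a joint): turning of the hand wheel in rad: 0 = tight (start), grows anticlockwise seen from above (loosening); 6.283 = one full turn. It turns with about 4 N along the rim, is still stiff enough to stay where it is left, and rises 6 mm per turn on its thread
- board: loose plywood press board, 230 mm (x) by 112 mm (y) by 12 mm, 0.25 kg, on the bed between the guide strips (4 mm play each side). Axes as the press's at the start; origin on its underside, below the heel block's place; it reaches from x = -185 mm (outer end, with the batten) to +45 mm. Clamped fast while the press is tight; free, it slides with a few N
- batten (a point): middle of the inner face (towards the heel block, the board's +x) of the batten, a wooden strip across the board's outer end: 25 mm (x) by 112 mm (y), standing 22 mm above the board's top. This point is 160 mm from the board's origin and 11 mm above the board's top (45 mm above the bench). From it to the pressure plate 110 mm of the board is bare
- heel: D-shaped heel block of glued cork lifts, 78 mm (x) by 68 mm (y) by 32 mm, 0.14 kg, loose on the board, at the start under the middle of the pressure plate. Origin on its underside, in the middle of its length
- jar: bystander: screw-lid jar of cement, 66 mm across, 85 mm tall; origin at the centre of its underside
- hammer: bystander: hammer, 260 mm long, lying; origin under its middle
- boot: bystander: suede boot, 265 mm long, 84 mm wide, 190 mm tall; origin under its ankle

How it is judged:
By the outcome, as a careful person would: the job done as asked, in the order asked, and still so for the second after the job is handed in, with the robot touching nothing.
It also fails if it takes over 72 s, if anything falls off the work surface, if the arm or the gripper's body presses on something with over 40 N, if the wrist force passes 120 N, or if a joint passes its speed limit or range.

### The arm

A 6-joint arm with a two-finger parallel gripper is mounted at the origin on the work surface. World frame = base frame: x ahead of the robot, y to its left, z up, the work surface at z = 0. Lengths are in mm, angles in rad, forces in N, time in s.
With the tool pointing down it reaches from about 300 to 775 mm from the base axis. Payload 14.6 kg.
Tool frame: the origin (TCP) lies midway between the tips of the shut fingers; the grasp point (between the pads) lies 19 mm behind it; z points along the fingers, y is the direction in which the jaws open and shut (so a half turn about z gives the same grasp; the last joint's range is limited). The gripper opens to 94 mm and grips with 3 to 60 N. Pads are 16 mm wide; open, the fingers measure 119 mm over their backs; the gripper's body (75 mm by 177 mm) begins 78 mm behind the grasp point.
Start: joints at [-1.388, 0.3, 1.521, -0, 1.321, -0.067], TCP at [135.959, -532.921, 205.446] pointing down, gripper open.
Joint ranges: [-3.03, 3.03], [-0.79, 2.21], [0.23, 2.52], [-1.04, 4.18], [0, 3.07], [-2.55, 2.55]. Speed limits (rad/s): [2.22, 2.22, 2.57, 3.14, 3.14, 3.14].

### API

Orientations are given as [roll, pitch, yaw] about the fixed x, y, z axes, in that order (R = Rz(yaw) Ry(pitch) Rx(roll)).
In Python, from cell import manip gives the robot as it stands.
- The arm moves only by the tool play_rows, never from a script. Its argument "commands" is a list of rows, each an object of numbers: "x", "y", "z": the shift along the tool's x, y, z in m; "wx", "wy", "wz": the turn, a rotation vector about the tool's x, y, z in degrees; "grip": the opening, from 0 (shut) to 1 (fully open). In form: [{"x": .., "y": .., "z": .., "wx": .., "wy": .., "wz": .., "grip": ..}, ...]. A call has 1 to 20 rows; each row shifts and turns the commanded pose from where the row before left it, along the tool's axes as they then stand; what a row does not reach is not made up. A row lasts 1/8 s, in which the tool goes at most 62.5 mm and 10.7 degrees, less where a joint would pass 70% of its speed; a pose out of reach is approached as far as the arm can. A call is refused whole if a number of a shift passes 0.0625 or a number of a turn 10.7, either way. A call with a gripper value outside its range is refused whole. The fingers move at their own pace and stop on an object; "squeeze" is the grip in N (left out, the last holds). Time passes only in rows, so rows that do not move let the fingers close. It gives the time, the measured TCP pose, the force and the opening at its end, in the units of the state.
- manip.read_state(): the state, without advancing time (a new reading comes with each control period).
- manip.camera(name): name is "scene" or "top"; returns (picture, depth): 400x640x3 uint8, red, green, blue; 400x640 float32, mm along the optical axis (not along the pixel's ray), 0 where there is no reading.
- manip.camera_info(name): a dict with "intrinsics" (3x3 intrinsics, pixels), "k1" (the pictures are not rectified: a ray, as slopes to the right and down, at radius r is drawn at 1 + k1 r^2 times it, then the intrinsics apply), "camera_from_world" (4x4, takes a point from world to camera coordinates). Camera axes: x right, y up, looking along -z (the intrinsics and any distortion apply to the point x, -y, -z); pixel columns grow to the right and rows downward; lengths in mm; the calibration is good to about 2 mm. A picture is of the moment at which its call begins. camera_info takes no time and is no camera call.
- manip.sign_off(): hands the job in, once; it reports no verdict.
The state is a dict: "clock": time; "joints": joint angles; "qd": joint speeds; "effort": joint torques, N m; "eef_pos": TCP position; "eef_rot": TCP orientation; "wrist_force": force on the tool from outside, world axes, zero at the start; "moment": the same for the moment, N m; "finger_gap": finger opening in mm.
Only numpy, scipy, OpenCV 4.12 (cv2) and the standard library are available. Lean on these libraries where they do the work, as an engineer would, in place of code of your own. Each camera call takes 0.05 s, during which the arm holds its last target.

## Working session

There is one attempt and no reset: what is moved stays moved. The work goes in short steps, Python scripts to look and compute and a tool call to move; the robot and the scene stay as the last step left them, time stands still between calls to the robot, and variables do not carry over. Pictures are saved under pics/ and viewed, and the job is handed in when it is done.

Besides the shell and the picture viewer there is one more tool, called after "Emit:" by a JSON object that holds its "name" and its "arguments", one argument or row to a line. play_rows: Moves the arm, as the interface text tells. Its arguments: {"type":"object","properties":{"commands":{"type":"array"},"squeeze":{"type":"number"}},"required":["commands"]}

```bash
ls; mkdir -p pics
python3 - <<'E'
from cell import manip
import cv2,numpy as np
print(manip.read_state())
for n in("scene","top"):
    p,d=manip.camera(n); cv2.imwrite(f"pics/{n}0.png",p[:,:,::-1]); np.save(f"pics/{n}0.npy",d)
    i=manip.camera_info(n); print(n,i)
E
```

```text
pics
{'clock': 0.0, 'joints': array([-1.38761262e+00,  3.00445649e-01,  1.52160179e+00,  5.60526644e-05,
        1.32068310e+00, -6.65895409e-02]), 'qd': array([ 9.61201741e-04, -8.17186992e-05, -2.19078403e-04,  1.49584532e-03,
        4.97170276e-05, -6.78238760e-04]), 'effort': array([ 3.90468820e-03, -5.31803226e+01, -3.52733839e+01,  7.09769432e-02,
        2.43294309e-02, -9.81603193e-05]), 'eef_pos': array([ 135.91979213, -532.66627834,  204.8915283 ]), 'eef_rot': array([-3.14046091e+00, -1.29887428e-04,  2.49759267e-01]), 'wrist_force': array([-0.12915206,  0.00285544, -0.06721769]), 'moment': array([-0.0058476 , -0.01794273, -0.01463409]), 'finger_gap': 93.82003958484023}
scene {'intrinsics': array([[383.23095933,   0.        , 322.66867151],
       [  0.        , 383.23095933, 193.29009481],
       [  0.        ,   0.        ,   1.        ]]), 'k1': -0.08714727122720314, 'camera_from_world': array([[-7.61842688e-01,  6.47742467e-01, -5.04134910e-03,
         4.34977990e+02],
       [-4.83601937e-01, -5.63576389e-01,  6.69709504e-01,
         1.52195766e+02],
       [ 4.30958101e-01,  5.12651295e-01,  7.42606063e-01,
        -1.38232793e+03],
       [ 0.00000000e+00,  0.00000000e+00,  0.00000000e+00,
         1.00000000e+00]])}
top {'intrinsics': array([[512.27582102,   0.        , 324.52305817],
       [  0.        , 512.27582102, 198.15797469],
       [  0.        ,   0.        ,   1.        ]]), 'k1': -0.07264057882082638, 'camera_from_world': array([[ 1.15186012e-02, -9.99876723e-01, -1.06705410e-02,
        -3.45618523e+01],
       [ 9.84202147e-01,  9.45128876e-03,  1.76795946e-01,
        -5.46769014e+02],
       [-1.76673301e-01, -1.25384113e-02,  9.84189683e-01,
        -1.77189218e+03],
       [ 0.00000000e+00,  0.00000000e+00,  0.00000000e+00,
         1.00000000e+00]])}
```

View pics/scene0.png

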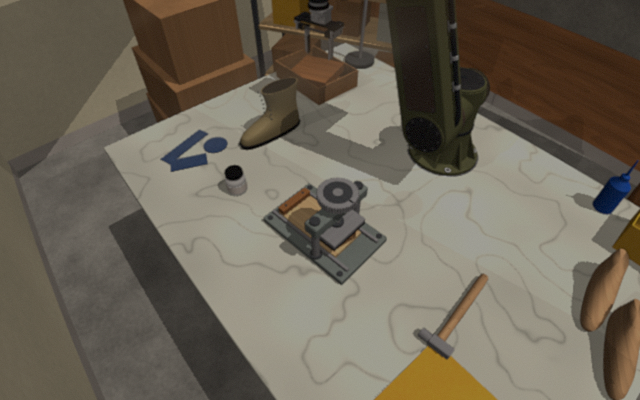

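View pics/top0.png

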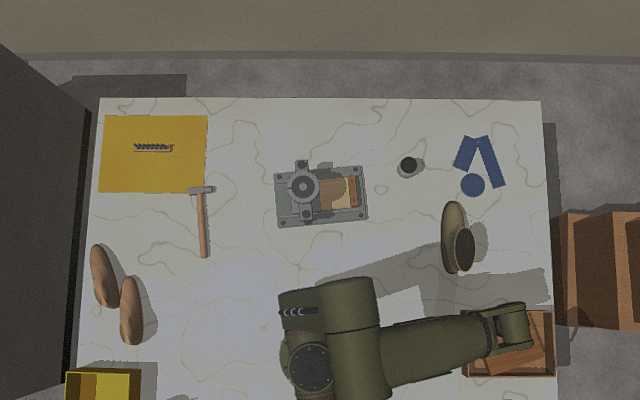

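The press is at (303,187) in the top view, with the batten on its right at (353,190), so the board comes out toward world -y. The jar is at (408,166). Next I'll zoom in and measure.

```bash
cat > h.py <<'E'
import numpy as np,cv2
from cell import manip
def ray(n,u,v):
    i=manip.camera_info(n);K=i["intrinsics"];T=i["camera_from_world"];k=i["k1"]
    xd=np.array([(u-K[0,2])/K[0,0],(v-K[1,2])/K[1,1]]);x=xd.copy()
    for _ in range(20): x=xd/(1+k*(x@x))
    R=T[:3,:3];o=-R.T@T[:3,3];d=R.T@np.array([x[0],-x[1],-1]);return o,d
def onz(n,u,v,z):
    o,d=ray(n,u,v);return o+d*(z-o[2])/d[2]
def tri(u1,v1,u2,v2):
    o1,d1=ray("top",u1,v1);o2,d2=ray("scene",u2,v2)
    s=np.linalg.lstsq(np.c_[d1,-d2],o2-o1,rcond=None)[0]
    return (o1+d1*s[0]+o2+d2*s[1])/2,np.linalg.norm(o1+d1*s[0]-o2-d2*s[1])
def proj(n,P):
    i=manip.camera_info(n);K=i["intrinsics"];T=i["camera_from_world"];k=i["k1"]
    c=T[:3,:3]@np.array(P,float)+T[:3,3];x=np.array([c[0],-c[1]])/-c[2];x=x*(1+k*(x@x))
    return K[0,0]*x[0]+K[0,2],K[1,1]*x[1]+K[1,2]
E
python3 - <<'E'
import cv2
a=cv2.imread("pics/top0.png")[150:240,260:440];cv2.imwrite("pics/t0z.png",cv2.resize(a,None,fx=4.4,fy=4.4,interpolation=cv2.INTER_CUBIC))
a=cv2.imread("pics/scene0.png")[155:295,215:400];cv2.imwrite("pics/s0z.png",cv2.resize(a,None,fx=4.2,fy=4.2,interpolation=cv2.INTER_CUBIC))
E
```

```text
(no output)
```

View pics/t0z.png

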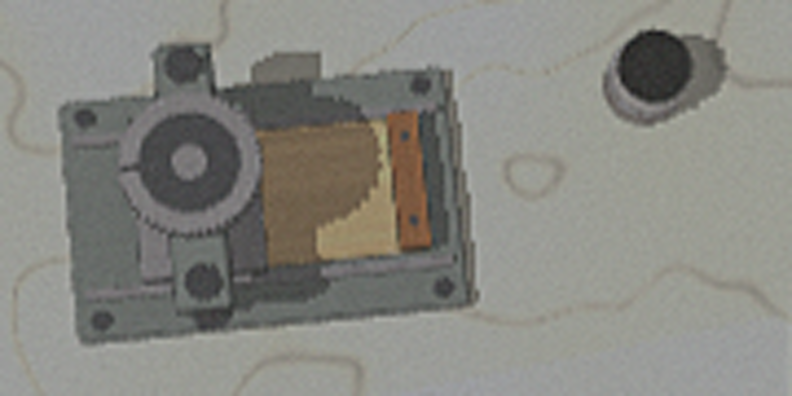

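View pics/s0z.png

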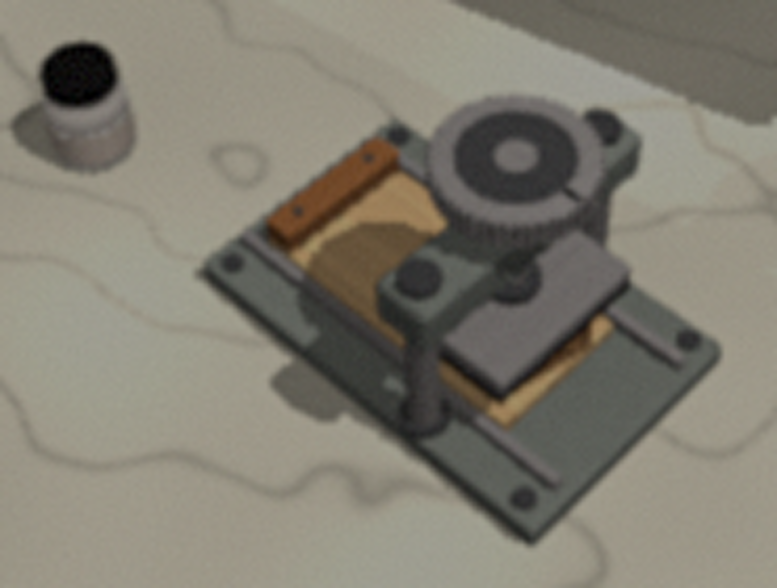

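Zoomed views: the wheel hub is at top zoom (189,162) and scene zoom (515,156). The index mark points at press +x. The batten's inner edge in the top zoom runs from (388,113) to (402,250).

Run:
```python
from h import *
t=lambda x,y:((x+.5)/4.4-.5+260,(y+.5)/4.4-.5+150)
s=lambda x,y:((x+.5)/4.2-.5+215,(y+.5)/4.2-.5+155)
np.set_printoptions(precision=1,suppress=True)
print("wheel tri",tri(*t(189,162),*s(515,156)), onz("top",*t(189,162),212), onz("scene",*s(515,156),212))
# depth-based rim segment centroid
for n in("top","scene"):
    d=np.load(f"pics/{n}0.npy");i=manip.camera_info(n);T=i["camera_from_world"]
    u0,u1,v0,v1=(270,380,150,240) if n=="top" else (260,395,170,290)
    pts=[];uv=[]
    for v in range(v0,v1):
        for u in range(u0,u1):
            if d[v,u]<=0: continue
            o,r=ray(n,u,v); # r has cam z=-1 => scale = depth
            pts.append(o+r*d[v,u]);uv.append((u,v))
    pts=np.array(pts);uv=np.array(uv)
    m=(abs(pts[:,2]-212)<7)
    q=pts[m].astype(np.float32);
    c,rad=cv2.minEnclosingCircle(q[:,:2]);print(n,"wheel",m.sum(),q.mean(0),c,rad)
    np.save(f"pics/{n}pts.npy",np.c_[pts,uv])
C=[onz("top",*t(*p),22) for p in[(62,105),(443,70),(468,300),(80,340)]]
for c in C: print(c)
print([np.linalg.norm(C[k]-C[(k+1)%4]) for k in range(4)])
ex=(C[0]+C[3]-C[1]-C[2]);print("yaw x",np.arctan2(ex[1],ex[0]))
e2=C[0]-C[3];print("y dir?",np.arctan2(e2[1],e2[0]))
ex/=np.linalg.norm(ex); mid=sum(C)/4; print("origin from base",mid+ex*50)
for p in[(388,113),(402,250)]: print("batten in top edge",onz("top",*t(*p),56))
for p in[(425,247),(413,113)]: print("batten outer top",onz("top",*t(*p),56))
for p in[(397,152),(287,243)]: print("batten sc",onz("scene",*s(*p),56))
print("jar",onz("top",*t(654,66),85),onz("scene",*s(80,73),85))
print("nuts",onz("top",*t(184,66),176),onz("top",*t(204,281),176))
```

```text
wheel tri (array([555.6,  40.5, 213.7]), np.float64(0.5354568310264566)) [555.7  40.8 212. ] [554.7  39.2 212. ]Traceback (most recent call last):
  File "<stdin>", line 14, in <module>
  File "h.py", line 4, in ray
    i=manip.camera_info(n);K=i["intrinsics"];T=i["camera_from_world"];k=i["k1"]
ValueError: time passes only in moves, steps and waits
```

```bash
sed -i 's/^from cell import manip/from cell import manip as _m\nclass M:\n  c={}\n  def camera_info(s,n):\n    if n not in s.c: s.c[n]=_m.camera_info(n)\n    return s.c[n]\n  def __getattr__(s,a): return getattr(_m,a)\nmanip=M()/' h.py
python3 - <<'E'
from h import *
t=lambda x,y:((x+.5)/4.4-.5+260,(y+.5)/4.4-.5+150)
s=lambda x,y:((x+.5)/4.2-.5+215,(y+.5)/4.2-.5+155)
np.set_printoptions(precision=1,suppress=True)
for n in("top","scene"):
    d=np.load(f"pics/{n}0.npy")
    u0,u1,v0,v1=(270,380,150,240) if n=="top" else (260,395,170,290)
    pts=[]
    for v in range(v0,v1):
        for u in range(u0,u1):
            if d[v,u]<=0: continue
            o,r=ray(n,u,v); pts.append(o+r*d[v,u])
    pts=np.array(pts)
    m=(abs(pts[:,2]-212)<7)
    q=pts[m].astype(np.float32);
    c,rad=cv2.minEnclosingCircle(q[:,:2]);print(n,"wheel",m.sum(),q.mean(0),c,rad)
C=[onz("top",*t(*p),22) for p in[(62,105),(443,70),(468,300),(80,340)]]
for c in C: print(c)
print([np.linalg.norm(C[k]-C[(k+1)%4]) for k in range(4)])
ex=(C[0]+C[3]-C[1]-C[2]);print("yaw x",np.arctan2(ex[1],ex[0]))
e2=C[0]-C[3];print("y dir?",np.arctan2(e2[1],e2[0]))
ex/=np.linalg.norm(ex); mid=sum(C)/4; print("origin from base",mid+ex*50)
for p in[(388,113),(402,250)]: print("batten in top edge",onz("top",*t(*p),56))
for p in[(425,247),(413,113)]: print("batten outer top",onz("top",*t(*p),56))
for p in[(397,152),(287,243)]: print("batten sc",onz("scene",*s(*p),56))
print("jar",onz("top",*t(654,66),85),onz("scene",*s(80,73),85))
print("nuts",onz("top",*t(184,66),176),onz("top",*t(204,281),176))
E
```

```text
Traceback (most recent call last):
cv2.error: OpenCV(4.12.0) /io/opencv/modules/imgproc/src/shapedescr.cpp:201: error: (-215:Assertion failed) count >= 0 && (depth == CV_32F || depth == CV_32S) in function 'minEnclosingCircle'
```

```bash
cat > m.py <<'E'
from h import *
t=lambda x,y:((x+.5)/4.4-.5+260,(y+.5)/4.4-.5+150)
s=lambda x,y:((x+.5)/4.2-.5+215,(y+.5)/4.2-.5+155)
np.set_printoptions(precision=1,suppress=True)
for n in("top","scene"):
    d=np.load(f"pics/{n}0.npy")
    u0,u1,v0,v1=(270,380,150,240) if n=="top" else (260,395,170,290)
    pts=[]
    for v in range(v0,v1):
        for u in range(u0,u1):
            if d[v,u]<=0: continue
            o,r=ray(n,u,v); pts.append(o+r*d[v,u])
    pts=np.array(pts)
    print(len(pts),pts.min(0),pts.max(0))
    m=(abs(pts[:,2]-212)<7)
    q=np.ascontiguousarray(pts[m][:,:2].astype(np.float32))
    if len(q)>5: c,rad=cv2.minEnclosingCircle(q);print(n,"wheel",m.sum(),pts[m].mean(0),c,rad)
C=[onz("top",*t(*p),22) for p in[(62,105),(443,70),(468,300),(80,340)]]
for c in C: print(c)
print([np.linalg.norm(C[k]-C[(k+1)%4]) for k in range(4)])
ex=(C[0]+C[3]-C[1]-C[2]);print("yaw x",np.arctan2(ex[1],ex[0]))
e2=C[0]-C[3];print("y dir?",np.arctan2(e2[1],e2[0]))
ex/=np.linalg.norm(ex); mid=sum(C)/4; print("origin from base",mid+ex*50)
for p in[(388,113),(402,250)]: print("batten in top edge",onz("top",*t(*p),56))
for p in[(425,247),(413,113)]: print("batten outer top",onz("top",*t(*p),56))
for p in[(397,152),(287,243)]: print("batten sc",onz("scene",*s(*p),56))
print("jar",onz("top",*t(654,66),85),onz("scene",*s(80,73),85))
print("nuts",onz("top",*t(184,66),176),onz("top",*t(204,281),176))
E
python3 m.py
```

```text
9857 [ 403.7 -228.5  -16.5] [741.8 177.7 224.8]
top wheel 774 [554.3  40.4 212.7] (554.3333740234375, 41.600440979003906) 54.478885650634766
16151 [ 206.5 -353.    -6.2] [813.7 259.4 217.9]
scene wheel 1116 [559.2  44.3 212.7] (556.4813842773438, 40.309913635253906) 55.87590789794922
[641.5 157.8  22. ]
[ 674.1 -157.5   22. ]
[ 481.9 -177.7   22. ]
[445.9 137.5  22. ]
[np.float64(317.053661296842), np.float64(193.2523428943271), np.float64(317.23130625395163), np.float64(196.66642323002387)]
yaw x 1.679106411863479
y dir? 0.10367878194540595
origin from base [555.4  39.7  22. ]
batten in top edge [ 629.4 -110.9   56. ]
batten in top edge [ 517.  -122.5   56. ]
batten outer top [ 519.6 -141.    56. ]
batten outer top [ 629.6 -131.2   56. ]
batten sc [ 520.3 -123.4   56. ]
batten sc [ 632.8 -106.6   56. ]
jar [ 663.5 -323.    85. ] [ 665.8 -318.7   85. ]
nuts [637.4  48.1 176. ] [472.5  29.9 176. ]
```

Emit:
{"name": "play_rows", "arguments": {
  "commands": [
    {"z":-0.0215,"wz":10,"grip":0},
    {"z":-0.0215,"wz":10,"grip":0},
    {"z":-0.0215,"wz":10,"grip":0},
    {"z":-0.0215,"wz":10,"grip":0},
    {"x":0.013,"y":-0.0437},
    {"x":0.013,"y":-0.0437},
    {"x":0.013,"y":-0.0437},
    {"x":0.013,"y":-0.0437},
    {"x":0.013,"y":-0.0437},
    {"x":0.013,"y":-0.0437},
    {"x":0.013,"y":-0.0437},
    {"x":0.013,"y":-0.0437},
    {"x":0.013,"y":-0.0437},
    {"x":0.013,"y":-0.0437},
    {"x":0.013,"y":-0.0437},
    {"x":0.013,"y":-0.0437},
    {"x":0.013,"y":-0.0437},
    {"x":0.013,"y":-0.0437},
    {"x":0.013,"y":-0.0437},
    {"x":0.013,"y":-0.0437}
  ],
  "squeeze": 40
}}

```text
$.commands[0]: bad value
```

Emit:
{"name": "play_rows", "arguments": {
  "commands": [
    {"x":0.0,"y":0.0,"z":-0.0215,"wx":0.0,"wy":0.0,"wz":10.0,"grip":0.0},
    {"x":0.0,"y":0.0,"z":-0.0215,"wx":0.0,"wy":0.0,"wz":10.0,"grip":0.0},
    {"x":0.0,"y":0.0,"z":-0.0215,"wx":0.0,"wy":0.0,"wz":10.0,"grip":0.0},
    {"x":0.0,"y":0.0,"z":-0.0215,"wx":0.0,"wy":0.0,"wz":10.0,"grip":0.0}
  ],
  "squeeze": 40
}}

```text
clock: 0.6
eef_pos: [135.9, -532.8, 291.8]
eef_rot: [-3.141, 0.0, -0.454]
wrist_force: [0.1, 0.4, -0.3]
finger_gap: 57.5
```

Emit:
{"name": "play_rows", "arguments": {
  "commands": [
    {"x":0.013,"y":-0.0437,"z":0.0,"wx":0.0,"wy":0.0,"wz":0.0,"grip":0.0},
    {"x":0.013,"y":-0.0437,"z":0.0,"wx":0.0,"wy":0.0,"wz":0.0,"grip":0.0},
    {"x":0.013,"y":-0.0437,"z":0.0,"wx":0.0,"wy":0.0,"wz":0.0,"grip":0.0},
    {"x":0.013,"y":-0.0437,"z":0.0,"wx":0.0,"wy":0.0,"wz":0.0,"grip":0.0},
    {"x":0.013,"y":-0.0437,"z":0.0,"wx":0.0,"wy":0.0,"wz":0.0,"grip":0.0},
    {"x":0.013,"y":-0.0437,"z":0.0,"wx":0.0,"wy":0.0,"wz":0.0,"grip":0.0},
    {"x":0.013,"y":-0.0437,"z":0.0,"wx":0.0,"wy":0.0,"wz":0.0,"grip":0.0},
    {"x":0.013,"y":-0.0437,"z":0.0,"wx":0.0,"wy":0.0,"wz":0.0,"grip":0.0},
    {"x":0.013,"y":-0.0437,"z":0.0,"wx":0.0,"wy":0.0,"wz":0.0,"grip":0.0},
    {"x":0.013,"y":-0.0437,"z":0.0,"wx":0.0,"wy":0.0,"wz":0.0,"grip":0.0},
    {"x":0.013,"y":-0.0437,"z":0.0,"wx":0.0,"wy":0.0,"wz":0.0,"grip":0.0},
    {"x":0.013,"y":-0.0437,"z":0.0,"wx":0.0,"wy":0.0,"wz":0.0,"grip":0.0},
    {"x":0.013,"y":-0.0437,"z":0.0,"wx":0.0,"wy":0.0,"wz":0.0,"grip":0.0},
    {"x":0.013,"y":-0.0437,"z":0.0,"wx":0.0,"wy":0.0,"wz":0.0,"grip":0.0},
    {"x":0.013,"y":-0.0437,"z":0.0,"wx":0.0,"wy":0.0,"wz":0.0,"grip":0.0},
    {"x":0.013,"y":-0.0437,"z":0.0,"wx":0.0,"wy":0.0,"wz":0.0,"grip":0.0}
  ]
}}

```text
clock: 2.6
eef_pos: [627.3, 8.3, 291.1]
eef_rot: [3.141, 0.001, -0.448]
wrist_force: [1.0, 0.1, 0.5]
finger_gap: 0.1
```

Emit:
{"name": "play_rows", "arguments": {
  "commands": [
    {"x":0.0,"y":0.0,"z":0.04,"wx":0.0,"wy":0.0,"wz":0.0,"grip":0.0},
    {"x":0.0,"y":0.0,"z":0.04,"wx":0.0,"wy":0.0,"wz":0.0,"grip":0.0},
    {"x":0.0,"y":0.0,"z":0.0155,"wx":0.0,"wy":0.0,"wz":0.0,"grip":0.0},
    {"x":0.0,"y":0.0,"z":0.0,"wx":0.0,"wy":0.0,"wz":0.0,"grip":0.0}
  ]
}}

```text
clock: 3.1
eef_pos: [626.4, 6.9, 195.8]
eef_rot: [3.141, 0.001, -0.449]
wrist_force: [-0.3, 0.3, 1.4]
finger_gap: 0.6
```

Run:
```python
from h import *
s=manip.read_state();print(s['eef_pos'],s['eef_rot'],s['joints'],s['wrist_force'])
p,d=manip.camera("top"); cv2.imwrite("pics/t1z.png",cv2.resize(p[150:240,260:440,::-1],None,fx=4.4,fy=4.4,interpolation=cv2.INTER_CUBIC))
p,d=manip.camera("scene");cv2.imwrite("pics/s1z.png",cv2.resize(p[155:295,215:400,::-1],None,fx=4.2,fy=4.2,interpolation=cv2.INTER_CUBIC))
```

```text
[626.40280566   6.91099226 195.84474292] [ 3.14121840e+00  8.49203194e-04 -4.48513483e-01] [-4.74205869e-02  4.79733689e-01  1.29582038e+00 -1.32797467e-05
  1.36696651e+00  1.97189176e+00] [-0.25646912  0.31448215  1.41431121]
```

View pics/s1z.png

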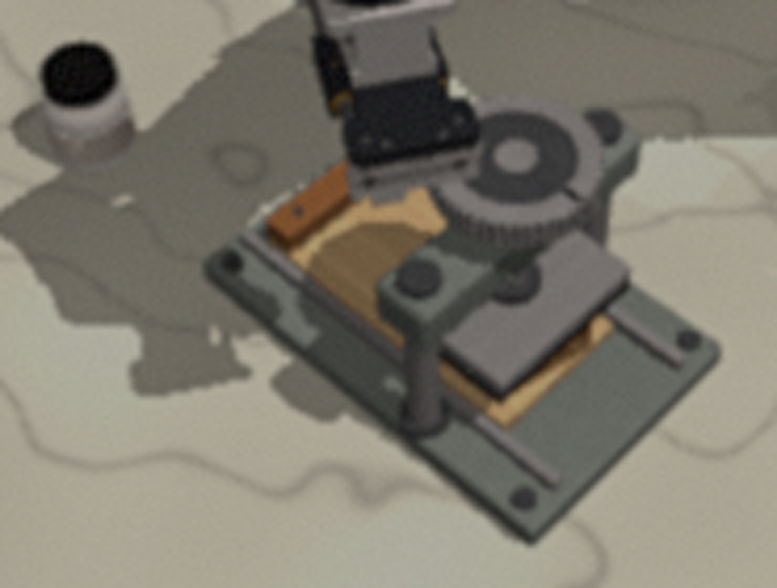

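View pics/t1z.png

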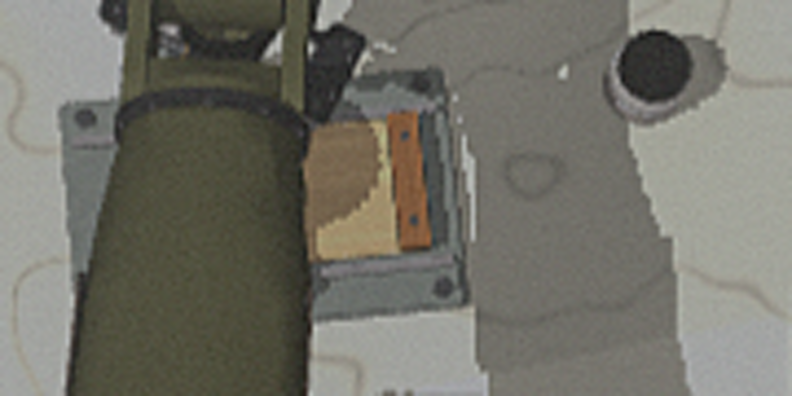

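The fingertips are at rim height in clear air, about 16 mm from the rim, and the mark hasn't moved. I'll approach radially.

Emit:
{"name": "play_rows", "arguments": {
  "commands": [
    {"x":-0.007,"y":0.0,"z":0.0,"wx":0.0,"wy":0.0,"wz":0.0,"grip":0.0},
    {"x":-0.007,"y":0.0,"z":0.0,"wx":0.0,"wy":0.0,"wz":0.0,"grip":0.0},
    {"x":-0.002,"y":0.0,"z":0.0,"wx":0.0,"wy":0.0,"wz":0.0,"grip":0.0},
    {"x":0.0,"y":0.0,"z":0.0,"wx":0.0,"wy":0.0,"wz":0.0,"grip":0.0}
  ]
}}

```text
clock: 3.7
eef_pos: [612.2, 14.0, 196.5]
eef_rot: [-3.141, -0.001, -0.448]
wrist_force: [1.4, -1.1, 1.0]
finger_gap: 0.6
```

Emit:
{"name": "play_rows", "arguments": {
  "commands": [
    {"x":-0.002,"y":0.0,"z":0.0,"wx":0.0,"wy":0.0,"wz":0.0,"grip":0.0},
    {"x":0.0,"y":0.0,"z":0.0,"wx":0.0,"wy":0.0,"wz":0.0,"grip":0.0}
  ]
}}

```text
clock: 3.95
eef_pos: [611.8, 14.1, 196.6]
eef_rot: [-3.14, -0.005, -0.449]
wrist_force: [13.2, -3.6, 0.1]
finger_gap: 0.3
```

Emit:
{"name": "play_rows", "arguments": {
  "commands": [
    {"x":-0.002,"y":0.0,"z":0.0,"wx":0.0,"wy":0.0,"wz":0.0,"grip":0.0},
    {"x":-0.0009,"y":-0.01016,"z":0.0,"wx":0.0,"wy":0.0,"wz":-10.0,"grip":0.0},
    {"x":-0.0009,"y":-0.01016,"z":0.0,"wx":0.0,"wy":0.0,"wz":-10.0,"grip":0.0},
    {"x":-0.0009,"y":-0.01016,"z":0.0,"wx":0.0,"wy":0.0,"wz":-10.0,"grip":0.0},
    {"x":-0.0009,"y":-0.01016,"z":0.0,"wx":0.0,"wy":0.0,"wz":-10.0,"grip":0.0},
    {"x":-0.0009,"y":-0.01016,"z":0.0,"wx":0.0,"wy":0.0,"wz":-10.0,"grip":0.0}
  ]
}}

```text
clock: 4.7
eef_pos: [612.6, 66.2, 197.5]
eef_rot: [3.139, -0.011, 0.43]
wrist_force: [25.8, 7.8, -0.0]
finger_gap: 0.6
```

```bash
cat > look.py <<'E'
from h import *
import sys
s=manip.read_state();print(s['clock'],s['eef_pos'],s['eef_rot'],s['joints'],s['wrist_force'])
r=s['eef_pos'][:2]-np.array([555.3,40.3]);print("r",np.hypot(*r),"th",np.arctan2(r[1],r[0]))
p,d=manip.camera("scene");cv2.imwrite(sys.argv[1],cv2.resize(p[155:295,215:400,::-1],None,fx=4.2,fy=4.2,interpolation=cv2.INTER_CUBIC))
E
python3 look.py pics/s2.png
```

```text
4.7 [612.5800867   66.17938805 197.51649561] [ 3.13878887 -0.01072542  0.43006461] [0.04756295 0.44761339 1.33828272 0.00143855 1.34469993 1.18799492] [25.83233249  7.83443957 -0.04229882]
r 62.85500026380351 th 0.42435334928278
```

View pics/s2.png

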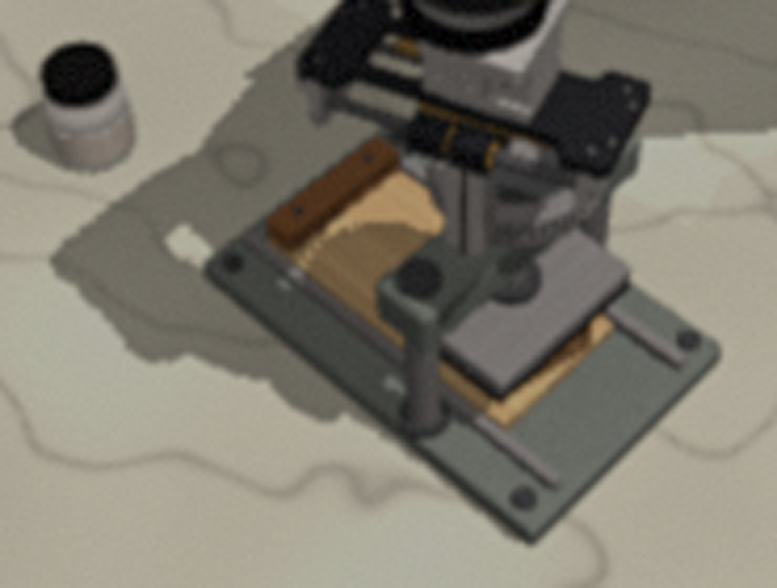

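Emit:
{"name": "play_rows", "arguments": {
  "commands": [
    {"x":-0.0009,"y":-0.01016,"z":0.0,"wx":0.0,"wy":0.0,"wz":-10.0,"grip":0.0},
    {"x":-0.0009,"y":-0.01016,"z":0.0,"wx":0.0,"wy":0.0,"wz":-10.0,"grip":0.0},
    {"x":-0.0009,"y":-0.01016,"z":0.0,"wx":0.0,"wy":0.0,"wz":-10.0,"grip":0.0},
    {"x":-0.0009,"y":-0.01016,"z":0.0,"wx":0.0,"wy":0.0,"wz":-10.0,"grip":0.0},
    {"x":-0.0009,"y":-0.01016,"z":0.0,"wx":0.0,"wy":0.0,"wz":-10.0,"grip":0.0},
    {"x":-0.0009,"y":-0.01016,"z":0.0,"wx":0.0,"wy":0.0,"wz":-10.0,"grip":0.0},
    {"x":-0.0009,"y":-0.01016,"z":0.0,"wx":0.0,"wy":0.0,"wz":-10.0,"grip":0.0}
  ]
}}

```text
clock: 5.62
eef_pos: [552.1, 104.0, 198.3]
eef_rot: [3.135, -0.008, 1.654]
wrist_force: [1.4, 29.3, 14.9]
finger_gap: 0.5
```

```bash
python3 look.py pics/s3.png
```

```text
5.625 [552.10162703 103.96861479 198.27143436] [ 3.13546021 -0.00773342  1.65413429] [0.11731028 0.32777292 1.50149318 0.00779223 1.30594247 0.03198027] [ 1.37808781 29.26215472 14.90802388]
r 63.74889880650293 th 1.620988821996084
```

View pics/s3.png

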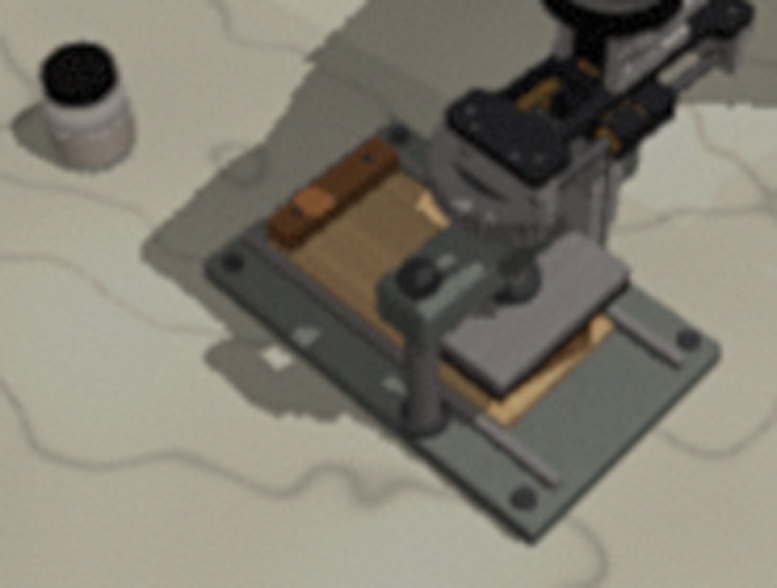

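Emit:
{"name": "play_rows", "arguments": {
  "commands": [
    {"x":-0.0009,"y":-0.01016,"z":-0.0004,"wx":0.0,"wy":0.0,"wz":-10.0,"grip":0.0},
    {"x":-0.0009,"y":-0.01016,"z":-0.0004,"wx":0.0,"wy":0.0,"wz":-10.0,"grip":0.0},
    {"x":-0.0009,"y":-0.01016,"z":-0.0004,"wx":0.0,"wy":0.0,"wz":-10.0,"grip":0.0},
    {"x":-0.0009,"y":-0.01016,"z":-0.0004,"wx":0.0,"wy":0.0,"wz":-10.0,"grip":0.0},
    {"x":-0.0009,"y":-0.01016,"z":-0.0004,"wx":0.0,"wy":0.0,"wz":-10.0,"grip":0.0},
    {"x":-0.0009,"y":-0.01016,"z":-0.0004,"wx":0.0,"wy":0.0,"wz":-10.0,"grip":0.0}
  ]
}}

```text
clock: 6.42
eef_pos: [499.3, 69.8, 199.2]
eef_rot: [3.139, -0.01, 2.701]
wrist_force: [-32.2, 20.1, 22.7]
finger_gap: 0.6
```

```bash
python3 look.py pics/s4.png
```

```text
6.425 [499.34011538  69.75940159 199.19309633] [ 3.13932751 -0.0098408   2.70127515] [ 0.06252815  0.20746415  1.65173489  0.00700156  1.28993126 -1.06990563] [-32.18181461  20.12807041  22.71745325]
r 63.24053311935099 th 2.657019142734155
```

View pics/s4.png

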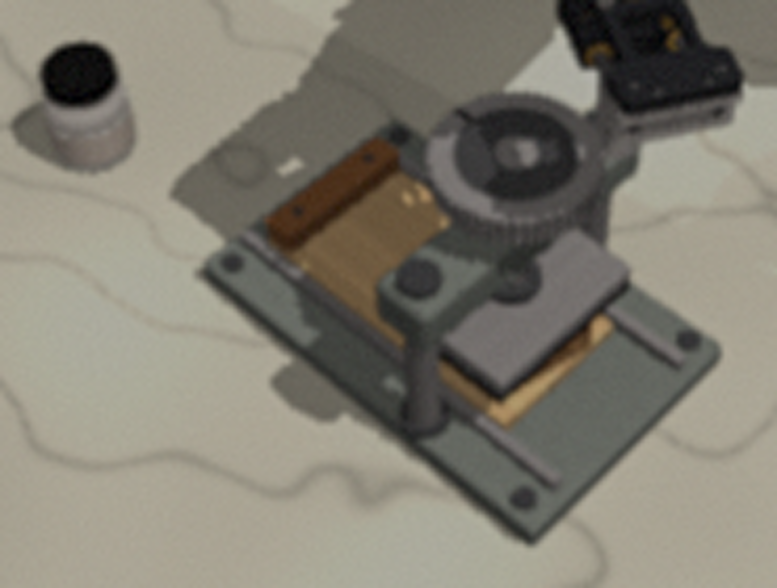

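The mark is now at zoom (460,113), opposite where it started, which means 180° turned without slip. I'll continue to 240° pressing slightly less.

Emit:
{"name": "play_rows", "arguments": {
  "commands": [
    {"x":0.0001,"y":-0.01016,"z":-0.001,"wx":0.0,"wy":0.0,"wz":-10.0,"grip":0.0},
    {"x":-0.0009,"y":-0.0103,"z":-0.001,"wx":0.0,"wy":0.0,"wz":-10.0,"grip":0.0},
    {"x":-0.0009,"y":-0.0103,"z":-0.001,"wx":0.0,"wy":0.0,"wz":-10.0,"grip":0.0},
    {"x":-0.0009,"y":-0.0103,"z":-0.001,"wx":0.0,"wy":0.0,"wz":-10.0,"grip":0.0},
    {"x":-0.0009,"y":-0.0103,"z":-0.001,"wx":0.0,"wy":0.0,"wz":-10.0,"grip":0.0},
    {"x":-0.0009,"y":-0.0103,"z":0.0,"wx":0.0,"wy":0.0,"wz":-10.0,"grip":0.0}
  ]
}}

```text
clock: 7.22
eef_pos: [502.7, 6.6, 200.9]
eef_rot: [3.136, -0.011, -2.537]
wrist_force: [-19.3, -7.7, -6.4]
finger_gap: 0.2
```

```bash
python3 look.py pics/s5.png
```

```text
7.225 [502.74857351   6.63892878 200.85572791] [ 3.13580584 -0.01094191 -2.5370631 ] [-0.05848037  0.20608651  1.64943584 -0.0022569   1.29825649 -2.23315384] [-19.26993458  -7.70221642  -6.37446111]
r 62.40769297212258 th -2.5718994307030627
```

View pics/s5.png

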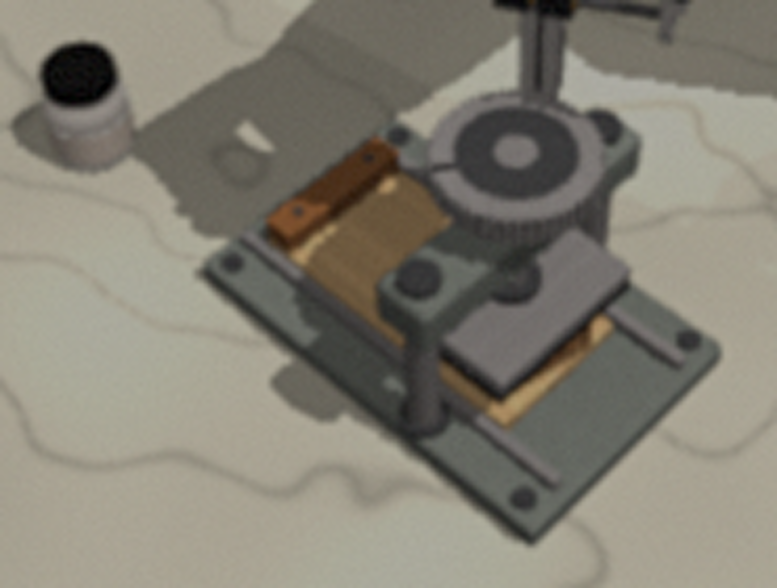

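Emit:
{"name": "play_rows", "arguments": {
  "commands": [
    {"x":0.013,"y":0.0,"z":0.0,"wx":0.0,"wy":0.0,"wz":0.0,"grip":0.0},
    {"x":-0.0011,"y":0.0126,"z":0.0,"wx":0.0,"wy":0.0,"wz":10.0,"grip":0.0},
    {"x":-0.0011,"y":0.0126,"z":0.0,"wx":0.0,"wy":0.0,"wz":10.0,"grip":0.0},
    {"x":-0.0011,"y":0.0126,"z":0.0,"wx":0.0,"wy":0.0,"wz":10.0,"grip":0.0},
    {"x":-0.0011,"y":0.0126,"z":0.0,"wx":0.0,"wy":0.0,"wz":10.0,"grip":0.0},
    {"x":-0.0011,"y":0.0126,"z":0.0,"wx":0.0,"wy":0.0,"wz":10.0,"grip":0.0},
    {"x":-0.0011,"y":0.0126,"z":0.0,"wx":0.0,"wy":0.0,"wz":10.0,"grip":0.0},
    {"x":-0.0011,"y":0.0126,"z":0.0,"wx":0.0,"wy":0.0,"wz":10.0,"grip":0.0},
    {"x":-0.0011,"y":0.0126,"z":0.0,"wx":0.0,"wy":0.0,"wz":10.0,"grip":0.0},
    {"x":-0.0011,"y":0.0126,"z":0.0,"wx":0.0,"wy":0.0,"wz":10.0,"grip":0.0},
    {"x":-0.0011,"y":0.0126,"z":0.0,"wx":0.0,"wy":0.0,"wz":10.0,"grip":0.0}
  ]
}}

```text
clock: 8.65
eef_pos: [526.0, 107.8, 203.6]
eef_rot: [3.141, -0.0, 1.989]
wrist_force: [-1.2, -0.4, -0.6]
finger_gap: 0.4
```

```bash
python3 look.py pics/s6.png
python3 - <<'E'
from h import *
s=lambda x,y:((x+.5)/4.2-.5+215,(y+.5)/4.2-.5+155)
C=np.array([555.3,40.8])
for p,z in[((572,193),212),((460,113),215),((440,170),216)]:
    q=onz("scene",*s(*p),z)[:2]-C;print(q,np.hypot(*q),np.degrees(np.arctan2(q[1],q[0])))
E
```

```text
8.65 [525.99670497 107.7517903  203.64670144] [ 3.14107700e+00 -9.21655124e-05  1.98910036e+00] [ 1.33719804e-01  2.71956933e-01  1.56111279e+00  2.41519949e-04
  1.30805390e+00 -2.84646879e-01] [-1.22632284 -0.43156602 -0.60911785]
r 73.54200917528327 th 1.9806297450846035
[-6.45733234 42.122171  ] 42.614251495277294 98.71559564937168
[  3.05716137 -48.08908465] 48.18616292873184 -86.36243771299024
[ 43.0396125  -19.53478037] 47.2653772634009 -24.412304846041568
```

The mark reads 239.5° turned, matching the tool's 240°. Continuing the return path.

Emit:
{"name": "play_rows", "arguments": {
  "commands": [
    {"x":-0.0011,"y":0.0126,"z":0.0,"wx":0.0,"wy":0.0,"wz":10.0,"grip":0.0},
    {"x":-0.0011,"y":0.0126,"z":0.0,"wx":0.0,"wy":0.0,"wz":10.0,"grip":0.0},
    {"x":-0.0011,"y":0.0126,"z":0.0,"wx":0.0,"wy":0.0,"wz":10.0,"grip":0.0},
    {"x":-0.0011,"y":0.0126,"z":0.0,"wx":0.0,"wy":0.0,"wz":10.0,"grip":0.0},
    {"x":-0.0011,"y":0.0126,"z":0.0,"wx":0.0,"wy":0.0,"wz":10.0,"grip":0.0},
    {"x":-0.0011,"y":0.0126,"z":0.0,"wx":0.0,"wy":0.0,"wz":10.0,"grip":0.0},
    {"x":-0.0011,"y":0.0126,"z":0.0,"wx":0.0,"wy":0.0,"wz":10.0,"grip":0.0},
    {"x":-0.0011,"y":0.0126,"z":0.0,"wx":0.0,"wy":0.0,"wz":10.0,"grip":0.0},
    {"x":-0.0011,"y":0.0126,"z":0.0,"wx":0.0,"wy":0.0,"wz":10.0,"grip":0.0},
    {"x":-0.0011,"y":0.0126,"z":0.0,"wx":0.0,"wy":0.0,"wz":10.0,"grip":0.0},
    {"x":-0.0011,"y":0.0126,"z":0.0,"wx":0.0,"wy":0.0,"wz":10.0,"grip":0.0},
    {"x":-0.0011,"y":0.0126,"z":0.0,"wx":0.0,"wy":0.0,"wz":10.0,"grip":0.0},
    {"x":-0.0011,"y":0.0126,"z":0.0,"wx":0.0,"wy":0.0,"wz":10.0,"grip":0.0},
    {"x":-0.0011,"y":0.0126,"z":0.0,"wx":0.0,"wy":0.0,"wz":10.0,"grip":0.0},
    {"x":0.0,"y":0.0,"z":0.003,"wx":0.0,"wy":0.0,"wz":0.0,"grip":0.0}
  ]
}}

```text
clock: 10.58
eef_pos: [620.9, 9.2, 200.7]
eef_rot: [-3.141, -0.001, -0.446]
wrist_force: [-0.2, 0.4, -1.0]
finger_gap: 0.2
```

```bash
sed -i 's/40.3/40.9/' look.py; python3 look.py pics/s7.png
```

```text
10.575 [620.88651879   9.22513091 200.69386839] [-3.14126849e+00 -5.02812742e-04 -4.46251225e-01] [-4.41630715e-02  4.62826187e-01  1.30902419e+00  1.03636558e-04
  1.36915271e+00  1.97286367e+00] [-0.17774742  0.4007287  -0.98829908]
r 72.83466742321859 th -0.4499130759379885
```

View pics/s7.png

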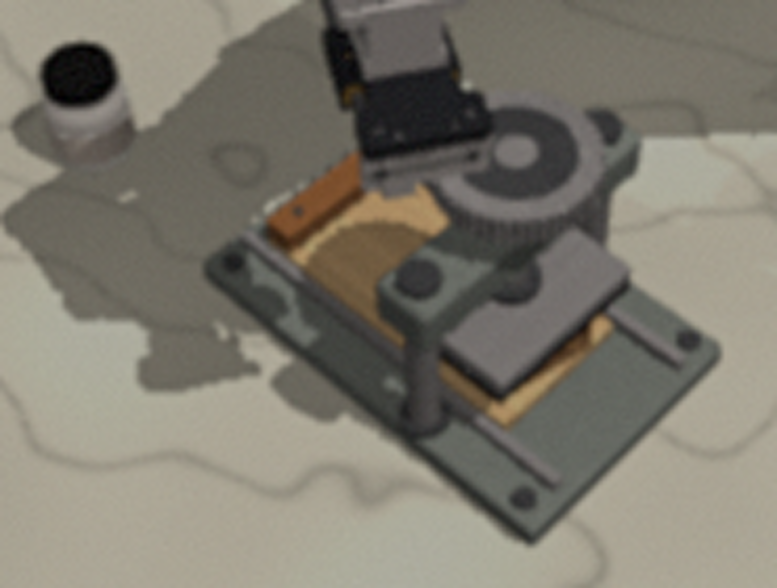

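Emit:
{"name": "play_rows", "arguments": {
  "commands": [
    {"x":-0.008,"y":0.0,"z":0.0,"wx":0.0,"wy":0.0,"wz":0.0,"grip":0.0},
    {"x":-0.006,"y":0.0,"z":0.0,"wx":0.0,"wy":0.0,"wz":0.0,"grip":0.0},
    {"x":-0.0009,"y":-0.0102,"z":-0.0002,"wx":0.0,"wy":0.0,"wz":-10.0,"grip":0.0},
    {"x":-0.0009,"y":-0.0102,"z":-0.0002,"wx":0.0,"wy":0.0,"wz":-10.0,"grip":0.0},
    {"x":-0.0009,"y":-0.0102,"z":-0.0002,"wx":0.0,"wy":0.0,"wz":-10.0,"grip":0.0},
    {"x":-0.0009,"y":-0.0102,"z":-0.0002,"wx":0.0,"wy":0.0,"wz":-10.0,"grip":0.0},
    {"x":-0.0009,"y":-0.0102,"z":-0.0002,"wx":0.0,"wy":0.0,"wz":-10.0,"grip":0.0},
    {"x":-0.0009,"y":-0.0102,"z":-0.0002,"wx":0.0,"wy":0.0,"wz":-10.0,"grip":0.0},
    {"x":-0.0009,"y":-0.0102,"z":-0.0002,"wx":0.0,"wy":0.0,"wz":-10.0,"grip":0.0},
    {"x":-0.0009,"y":-0.0102,"z":-0.0002,"wx":0.0,"wy":0.0,"wz":-10.0,"grip":0.0},
    {"x":-0.0009,"y":-0.0102,"z":-0.0002,"wx":0.0,"wy":0.0,"wz":-10.0,"grip":0.0},
    {"x":-0.0009,"y":-0.0102,"z":-0.0002,"wx":0.0,"wy":0.0,"wz":-10.0,"grip":0.0},
    {"x":-0.0009,"y":-0.0102,"z":-0.0002,"wx":0.0,"wy":0.0,"wz":-10.0,"grip":0.0},
    {"x":-0.0009,"y":-0.0102,"z":-0.0002,"wx":0.0,"wy":0.0,"wz":-10.0,"grip":0.0}
  ]
}}

```text
clock: 12.38
eef_pos: [550.3, 103.9, 202.4]
eef_rot: [3.141, -0.006, 1.657]
wrist_force: [2.9, 19.7, -5.4]
finger_gap: 0.4
```

Emit:
{"name": "play_rows", "arguments": {
  "commands": [
    {"x":-0.0009,"y":-0.0102,"z":-0.0002,"wx":0.0,"wy":0.0,"wz":-10.0,"grip":0.0},
    {"x":-0.0009,"y":-0.0102,"z":-0.0002,"wx":0.0,"wy":0.0,"wz":-10.0,"grip":0.0},
    {"x":-0.0009,"y":-0.0102,"z":-0.0002,"wx":0.0,"wy":0.0,"wz":-10.0,"grip":0.0},
    {"x":-0.0009,"y":-0.0102,"z":-0.0002,"wx":0.0,"wy":0.0,"wz":-10.0,"grip":0.0},
    {"x":-0.0009,"y":-0.0102,"z":-0.0002,"wx":0.0,"wy":0.0,"wz":-10.0,"grip":0.0},
    {"x":-0.0009,"y":-0.0102,"z":-0.0002,"wx":0.0,"wy":0.0,"wz":-10.0,"grip":0.0}
  ]
}}

```text
clock: 13.12
eef_pos: [499.0, 69.5, 203.2]
eef_rot: [3.141, -0.009, 2.704]
wrist_force: [-19.8, 13.9, 3.8]
finger_gap: 0.6
```

```bash
python3 look.py pics/s8.png
```

```text
13.125 [499.04867772  69.54673708 203.17467434] [ 3.14112238 -0.00884258  2.70363438] [ 0.06325481  0.20335496  1.64716385  0.00483933  1.29860592 -1.07089974] [-19.81784079  13.88945118   3.84391369]
r 63.125642992446316 th 2.6705618528584383
```

View pics/s8.png

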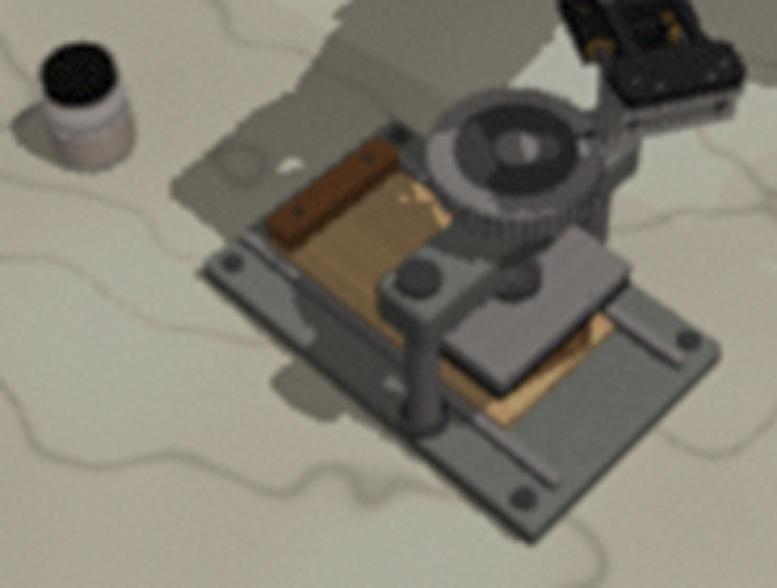

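Emit:
{"name": "play_rows", "arguments": {
  "commands": [
    {"x":-0.0009,"y":-0.0102,"z":-0.0002,"wx":0.0,"wy":0.0,"wz":-10.0,"grip":0.0},
    {"x":-0.0009,"y":-0.0102,"z":-0.0002,"wx":0.0,"wy":0.0,"wz":-10.0,"grip":0.0},
    {"x":-0.0009,"y":-0.0102,"z":-0.0002,"wx":0.0,"wy":0.0,"wz":-10.0,"grip":0.0},
    {"x":-0.0009,"y":-0.0102,"z":-0.0002,"wx":0.0,"wy":0.0,"wz":-10.0,"grip":0.0},
    {"x":-0.0009,"y":-0.0102,"z":-0.0002,"wx":0.0,"wy":0.0,"wz":-10.0,"grip":0.0},
    {"x":-0.0009,"y":-0.0102,"z":-0.0002,"wx":0.0,"wy":0.0,"wz":-10.0,"grip":0.0},
    {"x":0.007,"y":0.0,"z":0.0,"wx":0.0,"wy":0.0,"wz":0.0,"grip":0.0},
    {"x":0.007,"y":0.0,"z":0.0,"wx":0.0,"wy":0.0,"wz":0.0,"grip":0.0}
  ]
}}

```text
clock: 14.18
eef_pos: [495.1, 0.6, 205.2]
eef_rot: [-3.141, 0.001, -2.542]
wrist_force: [0.6, 0.2, -0.0]
finger_gap: 0.5
```

```bash
python3 look.py pics/s9.png
```

```text
14.175 [495.114066     0.61056628 205.24312323] [-3.14143832e+00  5.42679893e-04 -2.54173897e+00] [-7.28757963e-02  1.77271668e-01  1.67328048e+00  2.26274462e-04
  1.29051989e+00 -2.24358830e+00] [ 0.62035714  0.23902648 -0.02900316]
r 72.42641176151528 th -2.5516890050487033
```

View pics/s9.png

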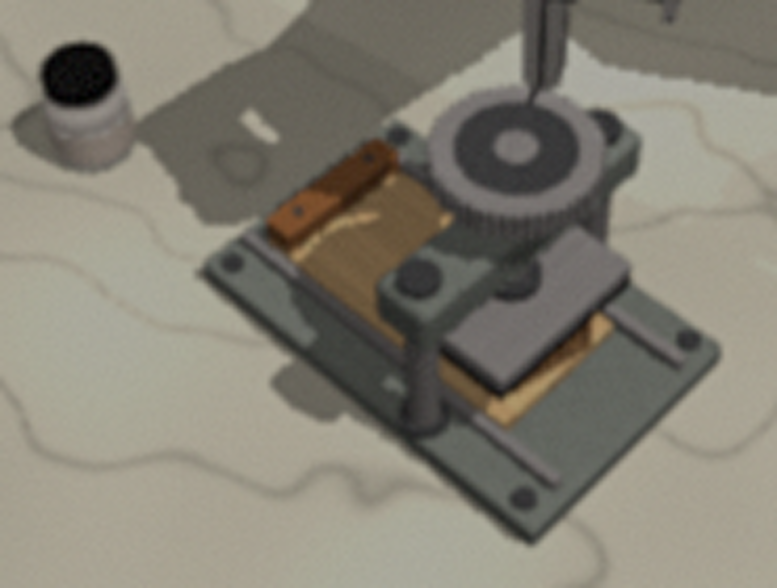

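The mark is at (532,96), where about 480° puts it. Returning for the third stroke.

Emit:
{"name": "play_rows", "arguments": {
  "commands": [
    {"x":-0.0011,"y":0.0126,"z":0.0,"wx":0.0,"wy":0.0,"wz":10.0,"grip":0.0},
    {"x":-0.0011,"y":0.0126,"z":0.0,"wx":0.0,"wy":0.0,"wz":10.0,"grip":0.0},
    {"x":-0.0011,"y":0.0126,"z":0.0,"wx":0.0,"wy":0.0,"wz":10.0,"grip":0.0},
    {"x":-0.0011,"y":0.0126,"z":0.0,"wx":0.0,"wy":0.0,"wz":10.0,"grip":0.0},
    {"x":-0.0011,"y":0.0126,"z":0.0,"wx":0.0,"wy":0.0,"wz":10.0,"grip":0.0},
    {"x":-0.0011,"y":0.0126,"z":0.0,"wx":0.0,"wy":0.0,"wz":10.0,"grip":0.0},
    {"x":-0.0011,"y":0.0126,"z":0.0,"wx":0.0,"wy":0.0,"wz":10.0,"grip":0.0},
    {"x":-0.0011,"y":0.0126,"z":0.0,"wx":0.0,"wy":0.0,"wz":10.0,"grip":0.0},
    {"x":-0.0011,"y":0.0126,"z":0.0,"wx":0.0,"wy":0.0,"wz":10.0,"grip":0.0},
    {"x":-0.0011,"y":0.0126,"z":0.0,"wx":0.0,"wy":0.0,"wz":10.0,"grip":0.0},
    {"x":-0.0011,"y":0.0126,"z":0.0,"wx":0.0,"wy":0.0,"wz":10.0,"grip":0.0},
    {"x":-0.0011,"y":0.0126,"z":0.0,"wx":0.0,"wy":0.0,"wz":10.0,"grip":0.0},
    {"x":-0.0011,"y":0.0126,"z":0.0,"wx":0.0,"wy":0.0,"wz":10.0,"grip":0.0},
    {"x":-0.0011,"y":0.0126,"z":0.0,"wx":0.0,"wy":0.0,"wz":10.0,"grip":0.0},
    {"x":-0.0011,"y":0.0126,"z":0.0,"wx":0.0,"wy":0.0,"wz":10.0,"grip":0.0},
    {"x":-0.0011,"y":0.0126,"z":0.0,"wx":0.0,"wy":0.0,"wz":10.0,"grip":0.0},
    {"x":-0.0011,"y":0.0126,"z":0.0,"wx":0.0,"wy":0.0,"wz":10.0,"grip":0.0},
    {"x":-0.0011,"y":0.0126,"z":0.0,"wx":0.0,"wy":0.0,"wz":10.0,"grip":0.0},
    {"x":-0.0011,"y":0.0126,"z":0.0,"wx":0.0,"wy":0.0,"wz":10.0,"grip":0.0},
    {"x":-0.0011,"y":0.0126,"z":0.0,"wx":0.0,"wy":0.0,"wz":10.0,"grip":0.0}
  ]
}}

```text
clock: 16.73
eef_pos: [625.9, 59.3, 205.2]
eef_rot: [-3.142, -0.0, 0.245]
wrist_force: [-0.4, -0.1, -0.1]
finger_gap: 0.7
```

Emit:
{"name": "play_rows", "arguments": {
  "commands": [
    {"x":-0.0011,"y":0.0126,"z":0.0,"wx":0.0,"wy":0.0,"wz":10.0,"grip":0.0},
    {"x":-0.0011,"y":0.0126,"z":0.0,"wx":0.0,"wy":0.0,"wz":10.0,"grip":0.0},
    {"x":-0.0011,"y":0.0126,"z":0.0,"wx":0.0,"wy":0.0,"wz":10.0,"grip":0.0},
    {"x":-0.0011,"y":0.0126,"z":0.0,"wx":0.0,"wy":0.0,"wz":10.0,"grip":0.0},
    {"x":0.0,"y":0.0,"z":0.0,"wx":0.0,"wy":0.0,"wz":0.0,"grip":0.0}
  ]
}}

```text
clock: 17.35
eef_pos: [620.7, 9.7, 205.4]
eef_rot: [-3.141, -0.0, -0.448]
wrist_force: [-0.5, -0.1, 0.4]
finger_gap: 0.3
```

```bash
python3 look.py pics/s10.png;python3 - <<'E'
from h import *
s=lambda x,y:((x+.5)/4.2-.5+215,(y+.5)/4.2-.5+155)
C=np.array([555.3,40.8])
for p,z in[((592,135),219),((533,97),220)]:
    q=onz("scene",*s(*p),z)[:2]-C;print(q,np.hypot(*q),np.degrees(np.arctan2(q[1],q[0]))%360-96.2+360)
E
```

```text
17.35 [620.72321418   9.69048044 205.36092387] [-3.14131635e+00 -3.36709872e-04 -4.47721532e-01] [-4.34332663e-02  4.59405113e-01  1.30311313e+00  1.23854759e-04
  1.37865616e+00  1.97506092e+00] [-0.50564338 -0.10145165  0.38779089]
r 72.48607496867581 th -0.4451118437672321
[-42.8030046   20.46386292] 47.443301830543255 418.24781291892066
[-36.67856777 -25.59425513] 44.72564397267072 478.70728297693034
```

Emit:
{"name": "play_rows", "arguments": {
  "commands": [
    {"x":-0.008,"y":0.0,"z":0.001,"wx":0.0,"wy":0.0,"wz":0.0,"grip":0.0},
    {"x":-0.006,"y":0.0,"z":0.0,"wx":0.0,"wy":0.0,"wz":0.0,"grip":0.0},
    {"x":-0.0009,"y":-0.0102,"z":-0.0002,"wx":0.0,"wy":0.0,"wz":-10.0,"grip":0.0},
    {"x":-0.0009,"y":-0.0102,"z":-0.0002,"wx":0.0,"wy":0.0,"wz":-10.0,"grip":0.0},
    {"x":-0.0009,"y":-0.0102,"z":-0.0002,"wx":0.0,"wy":0.0,"wz":-10.0,"grip":0.0},
    {"x":-0.0009,"y":-0.0102,"z":-0.0002,"wx":0.0,"wy":0.0,"wz":-10.0,"grip":0.0},
    {"x":-0.0009,"y":-0.0102,"z":-0.0002,"wx":0.0,"wy":0.0,"wz":-10.0,"grip":0.0},
    {"x":-0.0009,"y":-0.0102,"z":-0.0002,"wx":0.0,"wy":0.0,"wz":-10.0,"grip":0.0},
    {"x":-0.0009,"y":-0.0102,"z":-0.0002,"wx":0.0,"wy":0.0,"wz":-10.0,"grip":0.0},
    {"x":-0.0009,"y":-0.0102,"z":-0.0002,"wx":0.0,"wy":0.0,"wz":-10.0,"grip":0.0},
    {"x":-0.0009,"y":-0.0102,"z":-0.0002,"wx":0.0,"wy":0.0,"wz":-10.0,"grip":0.0},
    {"x":-0.0009,"y":-0.0102,"z":-0.0002,"wx":0.0,"wy":0.0,"wz":-10.0,"grip":0.0},
    {"x":-0.0009,"y":-0.0102,"z":-0.0002,"wx":0.0,"wy":0.0,"wz":-10.0,"grip":0.0},
    {"x":-0.0009,"y":-0.0102,"z":-0.0002,"wx":0.0,"wy":0.0,"wz":-10.0,"grip":0.0}
  ]
}}

```text
clock: 19.15
eef_pos: [550.0, 103.8, 206.1]
eef_rot: [3.141, -0.006, 1.656]
wrist_force: [2.4, 19.8, -4.9]
finger_gap: 0.3
```

Emit:
{"name": "play_rows", "arguments": {
  "commands": [
    {"x":-0.0009,"y":-0.0102,"z":-0.0002,"wx":0.0,"wy":0.0,"wz":-10.0,"grip":0.0},
    {"x":-0.0009,"y":-0.0102,"z":-0.0002,"wx":0.0,"wy":0.0,"wz":-10.0,"grip":0.0},
    {"x":-0.0009,"y":-0.0102,"z":-0.0002,"wx":0.0,"wy":0.0,"wz":-10.0,"grip":0.0},
    {"x":-0.0009,"y":-0.0102,"z":-0.0002,"wx":0.0,"wy":0.0,"wz":-10.0,"grip":0.0},
    {"x":-0.0009,"y":-0.0102,"z":-0.0002,"wx":0.0,"wy":0.0,"wz":-10.0,"grip":0.0},
    {"x":-0.0009,"y":-0.0102,"z":-0.0002,"wx":0.0,"wy":0.0,"wz":-10.0,"grip":0.0},
    {"x":-0.0009,"y":-0.0102,"z":-0.0002,"wx":0.0,"wy":0.0,"wz":-10.0,"grip":0.0},
    {"x":-0.0009,"y":-0.0102,"z":-0.0002,"wx":0.0,"wy":0.0,"wz":-10.0,"grip":0.0},
    {"x":-0.0009,"y":-0.0102,"z":-0.0002,"wx":0.0,"wy":0.0,"wz":-10.0,"grip":0.0},
    {"x":-0.0009,"y":-0.0102,"z":-0.0002,"wx":0.0,"wy":0.0,"wz":-10.0,"grip":0.0},
    {"x":-0.0009,"y":-0.0102,"z":-0.0002,"wx":0.0,"wy":0.0,"wz":-10.0,"grip":0.0},
    {"x":0.0,"y":0.0,"z":0.0,"wx":0.0,"wy":0.0,"wz":0.0,"grip":0.0}
  ]
}}

```text
clock: 20.65
eef_pos: [498.1, 15.8, 207.7]
eef_rot: [3.14, -0.01, -2.713]
wrist_force: [-26.6, -12.9, 6.7]
finger_gap: 0.3
```

```bash
python3 look.py pics/s11.png
```

```text
20.65 [498.07279845  15.80213273 207.74874749] [ 3.14009853 -0.01005721 -2.71281516] [-0.04004795  0.18864094  1.65387912 -0.00332478  1.30872114 -2.03873736] [-26.58217913 -12.94990978   6.68426948]
r 62.48884331224721 th -2.7282883725078486
```

View pics/s11.png

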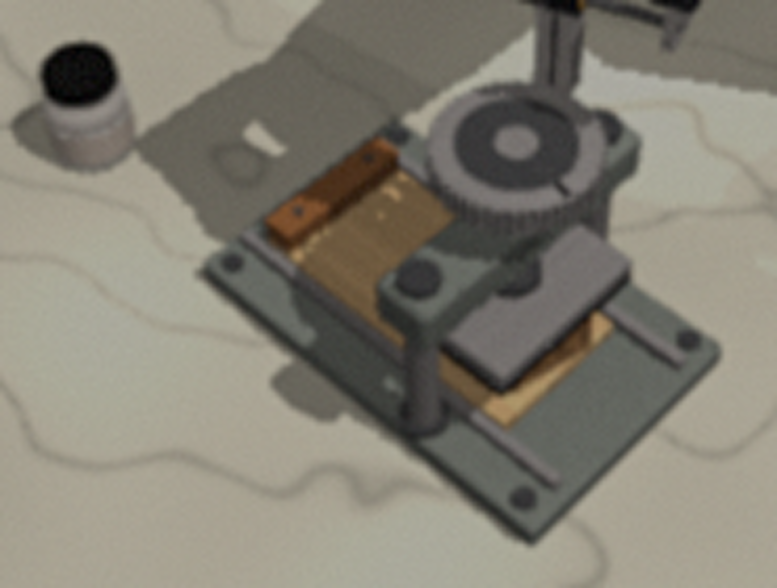

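```bash
cat > mark.py <<'E'
from h import *
import sys
def mark(img,z,box=True,C=(555.3,40.8)):
    g=cv2.cvtColor(img,cv2.COLOR_BGR2GRAY).astype(np.float32)
    best=[];A=np.radians(np.arange(0,360,1))
    for a in A:
        v=[]
        for r in range(42,51,2):
            u,w=proj("scene",(C[0]+r*np.cos(a),C[1]+r*np.sin(a),z))
            if box: u=(u-215+.5)*4.2-.5;w=(w-155+.5)*4.2-.5
            v.append(cv2.getRectSubPix(g,(1,1),(float(u),float(w)))[0,0])
        best.append(np.mean(v))
    return np.array(best)
for f,z in zip(sys.argv[1::2],sys.argv[2::2]):
    b=mark(cv2.imread(f),float(z)); w=np.arange(60,130)
    bb=b[w]; d=np.clip(np.median(bb)-12-bb,0,None);print(f,"min",w[bb.argmin()],"centroid",(d*w).sum()/d.sum(), bb.min(),np.median(bb))
E
python3 mark.py pics/s0z.png 212 pics/s1z.png 212 pics/s11.png 223.8
```

```text
pics/s0z.png min 97 centroid 97.22728341400678 60.727245 110.98424
pics/s1z.png min 97 centroid 97.20817123483769 62.24032 116.11376
pics/s11.png min 85 centroid 85.46743464163404 62.306744 119.280304
```

It's 11.7° short of two turns, so I'll roll that remainder.

Emit:
{"name": "play_rows", "arguments": {
  "commands": [
    {"x":-0.0003,"y":-0.0061,"z":-0.0001,"wx":0.0,"wy":0.0,"wz":-6.0,"grip":0.0},
    {"x":-0.0003,"y":-0.0061,"z":-0.0001,"wx":0.0,"wy":0.0,"wz":-6.0,"grip":0.0},
    {"x":0.0,"y":0.0,"z":0.0,"wx":0.0,"wy":0.0,"wz":0.0,"grip":0.0},
    {"x":0.007,"y":0.0,"z":0.0,"wx":0.0,"wy":0.0,"wz":0.0,"grip":0.0},
    {"x":0.01,"y":0.0,"z":-0.005,"wx":0.0,"wy":0.0,"wz":0.0,"grip":0.0},
    {"x":0.01,"y":0.0,"z":-0.03,"wx":0.0,"wy":0.0,"wz":0.0,"grip":0.0},
    {"x":0.0,"y":0.0,"z":-0.03,"wx":0.0,"wy":0.0,"wz":0.0,"grip":0.0}
  ]
}}

```text
clock: 21.58
eef_pos: [485.4, -9.6, 275.3]
eef_rot: [-3.141, 0.001, -2.507]
wrist_force: [0.4, -0.3, 0.0]
finger_gap: 0.2
```

```bash
python3 look.py pics/s12.png; python3 mark.py pics/s12.png 224
```

```text
21.575 [485.42575188  -9.56104489 275.34954696] [-3.14128646e+00  6.81101263e-04 -2.50696742e+00] [-9.52746622e-02  1.06687191e-01  1.59054664e+00  2.27803505e-04
  1.44364707e+00 -2.30072493e+00] [ 0.43675699 -0.32890915  0.00937865]
r 86.1900667231415 th -2.5161423192147727
pics/s12.png min 98 centroid 97.76643903149746 67.56634 116.69332
```

View pics/s12.png

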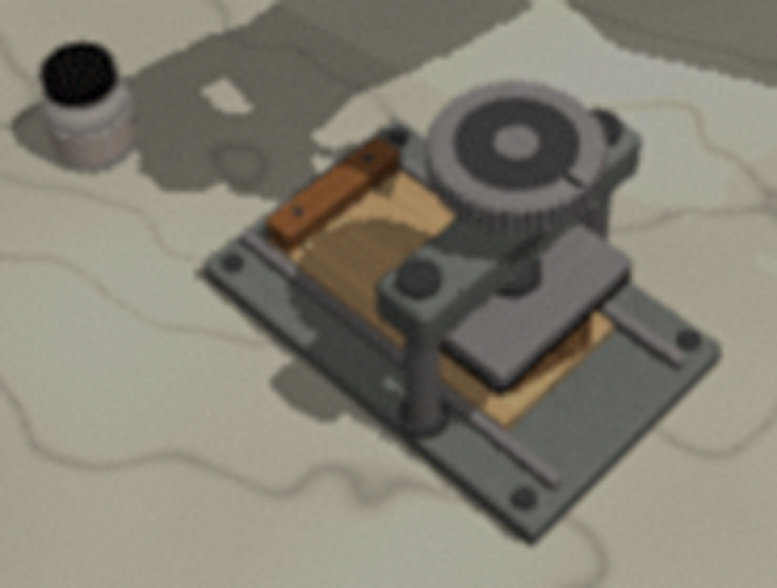

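Wheel reads 720.5° turned, released and in clear air. Now to the batten.

Emit:
{"name": "play_rows", "arguments": {
  "commands": [
    {"x":-0.0043,"y":-0.0423,"z":0.0,"wx":0.0,"wy":0.0,"wz":0.0,"grip":0.0},
    {"x":-0.0043,"y":-0.0423,"z":0.0,"wx":0.0,"wy":0.0,"wz":0.0,"grip":0.0},
    {"x":-0.0043,"y":-0.0423,"z":0.0,"wx":0.0,"wy":0.0,"wz":0.0,"grip":0.0},
    {"x":0.0,"y":0.0,"z":0.0,"wx":0.0,"wy":0.0,"wz":10.0,"grip":0.0},
    {"x":0.0,"y":0.0,"z":0.0,"wx":0.0,"wy":0.0,"wz":10.0,"grip":0.0},
    {"x":0.0,"y":0.0,"z":0.0,"wx":0.0,"wy":0.0,"wz":10.0,"grip":0.0},
    {"x":0.0,"y":0.0,"z":0.0,"wx":0.0,"wy":0.0,"wz":10.0,"grip":0.0},
    {"x":0.0,"y":0.0,"z":0.0,"wx":0.0,"wy":0.0,"wz":10.0,"grip":0.0},
    {"x":0.0,"y":0.0,"z":0.0,"wx":0.0,"wy":0.0,"wz":10.0,"grip":0.0},
    {"x":0.0,"y":0.0,"z":0.0,"wx":0.0,"wy":0.0,"wz":10.0,"grip":0.0},
    {"x":0.0,"y":0.0,"z":0.0,"wx":0.0,"wy":0.0,"wz":10.0,"grip":0.0},
    {"x":0.0,"y":0.0,"z":0.0,"wx":0.0,"wy":0.0,"wz":10.0,"grip":0.0},
    {"x":0.0,"y":0.0,"z":0.0,"wx":0.0,"wy":0.0,"wz":10.0,"grip":0.0},
    {"x":0.0,"y":0.0,"z":0.0,"wx":0.0,"wy":0.0,"wz":10.0,"grip":0.0},
    {"x":0.0,"y":0.0,"z":0.0,"wx":0.0,"wy":0.0,"wz":10.0,"grip":0.0},
    {"x":0.0,"y":0.0,"z":0.0,"wx":0.0,"wy":0.0,"wz":0.0,"grip":0.0}
  ]
}}

```text
clock: 23.62
eef_pos: [571.5, -103.9, 274.3]
eef_rot: [3.141, 0.0, 1.683]
wrist_force: [-0.2, -0.5, 0.3]
finger_gap: 0.9
```

Run:
```python
from h import *
s=manip.read_state();print(s['clock'],s['eef_pos'],s['eef_rot'],s['wrist_force'])
```

```text
23.625 [ 571.5171372  -103.91519348  274.28699169] [3.14095059e+00 1.16205835e-04 1.68293224e+00] [-0.16550127 -0.48796656  0.27907163]
```

Emit:
{"name": "play_rows", "arguments": {
  "commands": [
    {"x":0.0,"y":0.0,"z":0.04,"wx":0.0,"wy":0.0,"wz":0.0,"grip":0.0},
    {"x":0.0,"y":0.0,"z":0.04,"wx":0.0,"wy":0.0,"wz":0.0,"grip":0.0},
    {"x":0.0,"y":0.0,"z":0.04,"wx":0.0,"wy":0.0,"wz":0.0,"grip":0.0},
    {"x":0.0,"y":0.0,"z":0.04,"wx":0.0,"wy":0.0,"wz":0.0,"grip":0.0},
    {"x":0.0,"y":0.0,"z":0.03,"wx":0.0,"wy":0.0,"wz":0.0,"grip":0.0},
    {"x":0.0,"y":0.0,"z":0.015,"wx":0.0,"wy":0.0,"wz":0.0,"grip":0.0},
    {"x":0.0,"y":0.0,"z":0.0,"wx":0.0,"wy":0.0,"wz":0.0,"grip":0.0}
  ]
}}

```text
clock: 24.5
eef_pos: [571.5, -104.0, 68.8]
eef_rot: [-3.141, -0.0, 1.683]
wrist_force: [0.2, 0.2, 0.7]
finger_gap: 0.7
```

```bash
python3 look.py pics/s13.png; python3 -c "
from h import *
p,d=manip.camera('top'); cv2.imwrite('pics/t13.png',cv2.resize(p[150:240,260:440,::-1],None,fx=4.4,fy=4.4,interpolation=cv2.INTER_CUBIC))"
```

```text
24.5 [ 571.47898884 -104.0231703    68.75982521] [-3.14080820e+00 -3.54815954e-04  1.68311059e+00] [-2.43131825e-01  5.11611257e-01  1.56254792e+00  6.80513070e-05
  1.06829238e+00 -3.55479030e-01] [0.21736334 0.24340686 0.71469148]
r 145.82347194182233 th -1.459618291014225
```

View pics/s13.png

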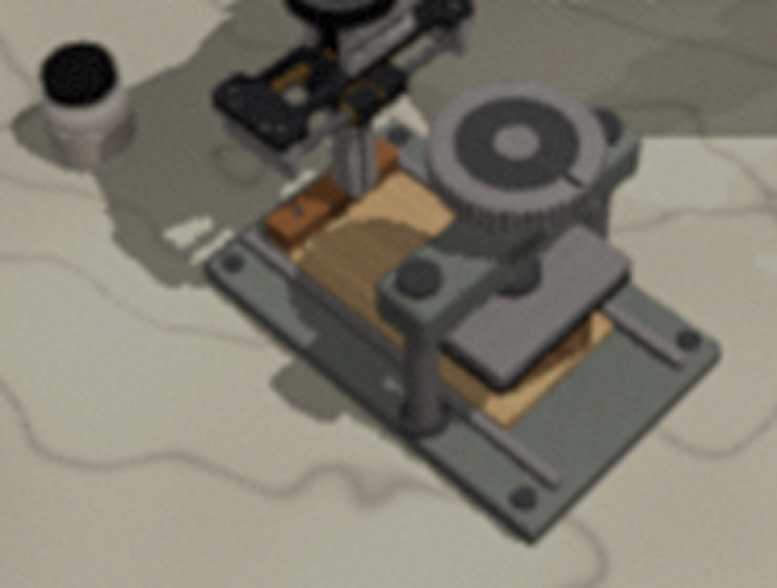

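View pics/t13.png

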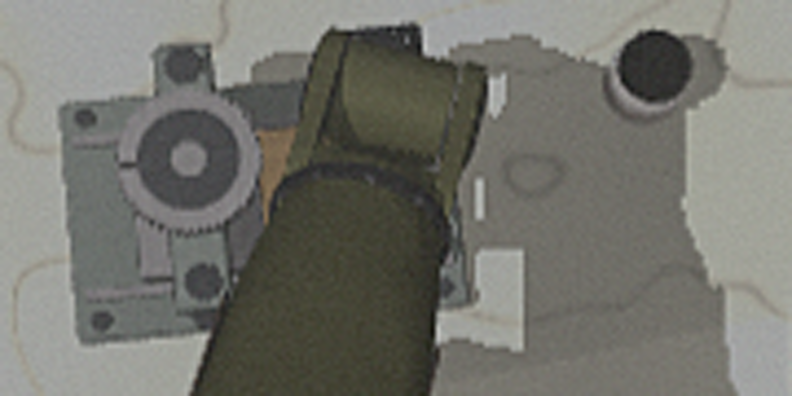

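```bash
python3 -c "
from h import *
p,d=manip.camera('top')
for zx,zy in[(250,260),(300,280),(330,200),(300,350),(400,120)]:
    u,v=int(zx/4.4+260),int(zy/4.4+150);o,r=ray('top',u,v);print(zx,zy,(o+r*d[v,u]).round())"
```

```text
250 260 [443. -11. 463.]
300 280 [426. -44. 504.]
330 200 [483. -63. 458.]
300 350 [380. -45. 536.]
400 120 [ 551. -107.  379.]
```

Emit:
{"name": "play_rows", "arguments": {
  "commands": [
    {"x":0.0,"y":0.0,"z":0.015,"wx":0.0,"wy":0.0,"wz":0.0,"grip":0.0},
    {"x":0.0,"y":0.0,"z":0.012,"wx":0.0,"wy":0.0,"wz":0.0,"grip":0.0},
    {"x":0.0,"y":0.0,"z":0.0,"wx":0.0,"wy":0.0,"wz":0.0,"grip":0.0}
  ]
}}

```text
clock: 25.02
eef_pos: [571.0, -104.0, 40.6]
eef_rot: [-3.139, -0.001, 1.681]
wrist_force: [0.3, 1.0, -0.7]
finger_gap: 0.4
```

Emit:
{"name": "play_rows", "arguments": {
  "commands": [
    {"x":-0.004,"y":0.0,"z":0.0,"wx":0.0,"wy":0.0,"wz":0.0,"grip":0.0},
    {"x":-0.003,"y":0.0,"z":0.0,"wx":0.0,"wy":0.0,"wz":0.0,"grip":0.0},
    {"x":-0.003,"y":0.0,"z":0.0,"wx":0.0,"wy":0.0,"wz":0.0,"grip":0.0},
    {"x":-0.005,"y":0.0,"z":0.0,"wx":0.0,"wy":0.0,"wz":0.0,"grip":0.0},
    {"x":-0.007,"y":0.0,"z":0.0,"wx":0.0,"wy":0.0,"wz":0.0,"grip":0.0},
    {"x":-0.007,"y":0.0,"z":0.0,"wx":0.0,"wy":0.0,"wz":0.0,"grip":0.0}
  ]
}}

```text
clock: 25.78
eef_pos: [575.0, -133.4, 42.1]
eef_rot: [3.141, -0.0, 1.681]
wrist_force: [-0.6, 3.6, 0.6]
finger_gap: 0.5
```

```bash
python3 look.py pics/s14.png
```

```text
25.775 [ 574.97912936 -133.40524967   42.11430056] [ 3.14131038e+00 -1.85302661e-05  1.68092823e+00] [-2.90089261e-01  5.65529194e-01  1.54926644e+00  1.48502392e-04
  1.02654428e+00 -4.00298035e-01] [-0.56539631  3.62474063  0.64576027]
r 175.41262267557386 th -1.4583720034623464
```

View pics/s14.png

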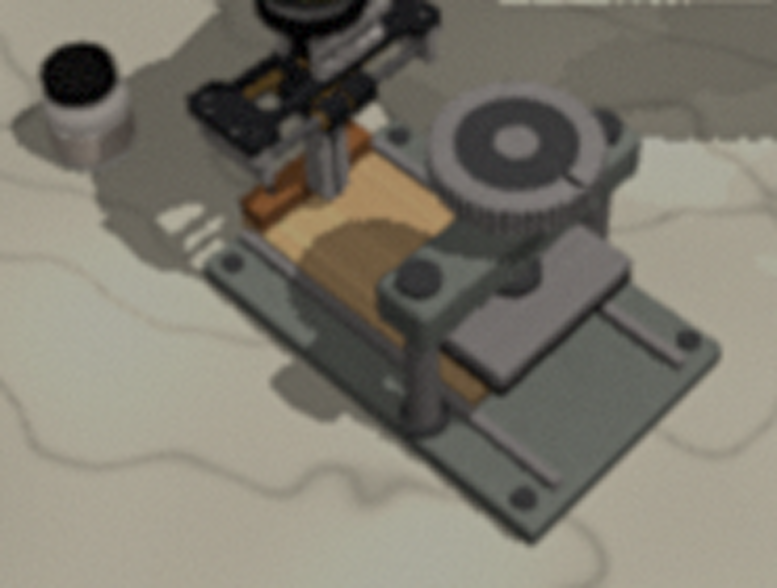

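Emit:
{"name": "play_rows", "arguments": {
  "commands": [
    {"x":-0.007,"y":0.0,"z":0.0,"wx":0.0,"wy":0.0,"wz":0.0,"grip":0.0},
    {"x":-0.007,"y":0.0,"z":0.0,"wx":0.0,"wy":0.0,"wz":0.0,"grip":0.0},
    {"x":-0.007,"y":0.0,"z":0.0,"wx":0.0,"wy":0.0,"wz":0.0,"grip":0.0},
    {"x":-0.007,"y":0.0,"z":0.0,"wx":0.0,"wy":0.0,"wz":0.0,"grip":0.0},
    {"x":-0.007,"y":0.0,"z":0.0,"wx":0.0,"wy":0.0,"wz":0.0,"grip":0.0},
    {"x":-0.007,"y":0.0,"z":0.0,"wx":0.0,"wy":0.0,"wz":0.0,"grip":0.0},
    {"x":-0.007,"y":0.0,"z":0.0,"wx":0.0,"wy":0.0,"wz":0.0,"grip":0.0},
    {"x":-0.007,"y":0.0,"z":0.0,"wx":0.0,"wy":0.0,"wz":0.0,"grip":0.0},
    {"x":-0.007,"y":0.0,"z":0.0,"wx":0.0,"wy":0.0,"wz":0.0,"grip":0.0},
    {"x":-0.007,"y":0.0,"z":0.0,"wx":0.0,"wy":0.0,"wz":0.0,"grip":0.0},
    {"x":-0.006,"y":0.0,"z":0.0,"wx":0.0,"wy":0.0,"wz":0.0,"grip":0.0},
    {"x":-0.003,"y":0.0,"z":0.0,"wx":0.0,"wy":0.0,"wz":0.0,"grip":0.0},
    {"x":0.0,"y":0.0,"z":0.0,"wx":0.0,"wy":0.0,"wz":0.0,"grip":0.0}
  ]
}}

```text
clock: 27.45
eef_pos: [583.4, -211.9, 41.7]
eef_rot: [-3.141, 0.0, 1.681]
wrist_force: [0.6, -0.3, 0.3]
finger_gap: 0.6
```

```bash
python3 look.py pics/s15.png
```

```text
27.45 [ 583.41740667 -211.94201671   41.73267047] [-3.14144440e+00  4.91225564e-04  1.68071556e+00] [-4.07232758e-01  6.24878387e-01  1.45246409e+00 -5.72167458e-04
  1.06413625e+00 -5.16874332e-01] [ 0.55692614 -0.26763718  0.30723889]
r 254.40061708519687 th -1.460045932165136
```

View pics/s15.png

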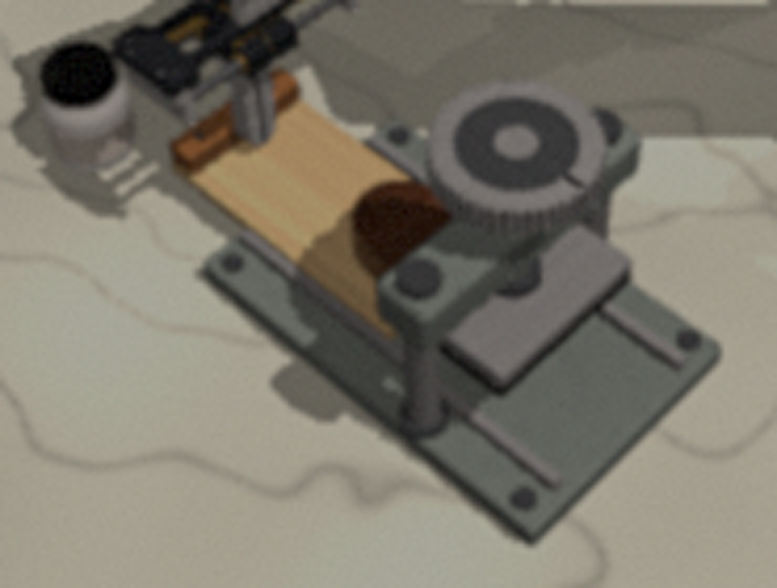

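Emit:
{"name": "play_rows", "arguments": {
  "commands": [
    {"x":0.003,"y":0.0,"z":0.0,"wx":0.0,"wy":0.0,"wz":0.0,"grip":0.0},
    {"x":0.0,"y":0.0,"z":-0.02,"wx":0.0,"wy":0.0,"wz":0.0,"grip":0.0},
    {"x":0.0,"y":0.0,"z":-0.045,"wx":0.0,"wy":0.0,"wz":0.0,"grip":0.0},
    {"x":0.0,"y":0.0,"z":-0.045,"wx":0.0,"wy":0.0,"wz":0.0,"grip":0.0},
    {"x":0.0,"y":0.0,"z":-0.045,"wx":0.0,"wy":0.0,"wz":0.0,"grip":0.0},
    {"x":0.0,"y":0.0,"z":-0.045,"wx":0.0,"wy":0.0,"wz":0.0,"grip":0.0},
    {"x":-0.04,"y":0.0,"z":-0.02,"wx":0.0,"wy":0.0,"wz":0.0,"grip":0.0},
    {"x":-0.04,"y":-0.02,"z":0.0,"wx":0.0,"wy":0.0,"wz":0.0,"grip":0.0},
    {"x":-0.04,"y":-0.02,"z":0.0,"wx":0.0,"wy":0.0,"wz":0.0,"grip":0.0},
    {"x":-0.04,"y":-0.02,"z":0.0,"wx":0.0,"wy":0.0,"wz":0.0,"grip":0.0}
  ]
}}

```text
clock: 28.75
eef_pos: [540.4, -375.2, 263.7]
eef_rot: [3.141, 0.001, 1.681]
wrist_force: [0.1, 0.2, 0.2]
finger_gap: 0.9
```

```bash
python3 look.py pics/s16.png; python3 mark.py pics/s16.png 224; python3 -c "
from h import *
p,d=manip.camera('top'); cv2.imwrite('pics/t16.png',cv2.resize(p[150:240,260:440,::-1],None,fx=4.4,fy=4.4,interpolation=cv2.INTER_CUBIC));np.save('pics/t16.npy',d)"
```

```text
28.75 [ 540.43324019 -375.181859    263.7095152 ] [3.14062236e+00 1.09234338e-03 1.68122365e+00] [-6.62456496e-01  5.19292425e-01  1.08336286e+00 -1.04604054e-04
  1.53748006e+00 -7.72880940e-01] [0.07842173 0.1969897  0.20167718]
r 416.3473717169511 th -1.6065115057591823
pics/s16.png min 98 centroid 97.62460828575357 64.11511 113.09828
```

View pics/s16.png

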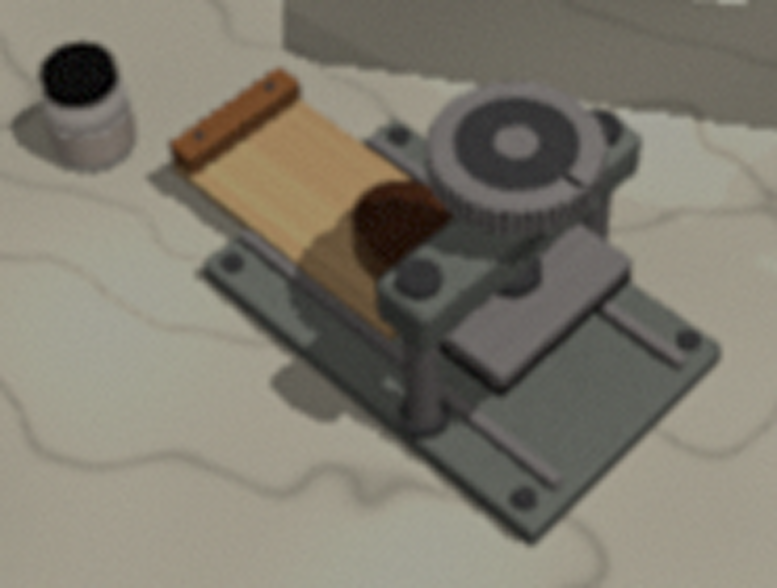

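View pics/t16.png

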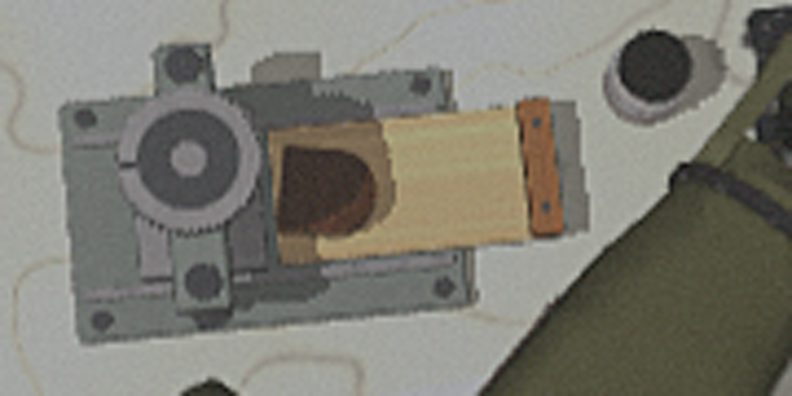

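Run:
```python
from h import *
t=lambda x,y:((x+.5)/4.4-.5+260,(y+.5)/4.4-.5+150)
ex=np.array([np.cos(1.679),np.sin(1.679)]);C=np.array([555.3,40.8])
for n,p,z in[("heel trail",(281,148),66),("heel trail",(279,225),66),("heel front",(375,190),66),("plate edge",(267,250),102),("plate edge",(270,269),102),("board trail",(270,131),34),("board trail",(281,262),34),("batten in",(520,110),56),("batten in",(530,232),56)]:
    q=onz("top",*t(*p),z)[:2]-C;print(n,(q@ex).round(1),(q@[-ex[1],ex[0]]).round(1))
```

```text
heel trail -69.7 -34.9
heel trail -62.0 27.5
heel front -141.3 6.7
plate edge -50.7 52.6
plate edge -51.6 67.8
board trail -62.3 -56.7
board trail -60.8 52.4
batten in -265.6 -49.2
batten in -262.1 51.3
```

```bash
python3 -c "
from cell import manip
print(manip.sign_off())"
```

```text
the job is handed in; nothing more can be done
None
```

The press is open and the board is drawn out, handed in at about 29 s of the 72 s allowed.

- **Wheel:** I rolled the shut fingertips round the rim in three strokes of about 240° each. The black mark then read about 720.5° from tight. It still read about two turns (720.4°) after the board was pulled.
- **Board:** I hooked the fingertips behind the batten and drew the board out about 104 mm along its guide strips, with a measured force of about 4 N. The last top view puts the heel block's rear edge at press x -62 to -70 mm. The plate's edge is at -50 mm, so the block is clear by about 12 mm. It still lies on its board.
- **Forces:** The highest wrist force I read was about 44 N, of which about 38 N was the push against the rim. I eased off after that. I only have readings at the end of each move, so I can't rule out brief higher peaks in between.
- **Bystanders:** The arm never went close to the hammer or the boot, and the jar is where it was in every picture. My final pictures were cropped to the press and the jar, so I didn't check the hammer and boot again at the end.

No check failed. The only disagreement was between my two readings of the heel's rear edge, about 8 mm apart. The block may sit slightly askew, or the shading there may have thrown the reading off; both readings put it clear of the plate.

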